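# Unclip the filter cover of the bench blower

### The arm

A 6-joint arm with a two-finger parallel gripper is mounted at the origin on a cart in front of the work surface, level with it; the furniture and walls round the work are solid. World frame = base frame: x ahead of the robot, y to its left, z up, the work surface at z = 0. Lengths are in mm, angles in rad, forces in N, time in s.
With the tool pointing down it reaches from about 250 to 775 mm from the base axis. Payload 4 kg.
Tool frame: the origin (TCP) lies between the finger pads; the fingertips stand 14 mm ahead of it and the grasp point (between the pads) lies 5 mm behind it; z points along the fingers, y is the direction in which the jaws open and shut (so a half turn about z gives the same grasp; the last joint's range is limited). The gripper opens to 94 mm and grips with 3 to 60 N. Pads are 16 mm wide; open, the fingers measure 119 mm over their backs; the gripper's body (75 mm by 177 mm) begins 78 mm behind the grasp point.
Start: joints at [-1.405, 0.087, 1.371, -0, 1.684, -0.103], TCP at [146.063, -530.268, 219.506] pointing down, gripper open.
Joint ranges: [-3.1, 3.1], [-0.76, 2.03], [0.27, 2.55], [-1.08, 4.22], [0.17, 2.65], [-2.57, 2.57]. Speed limits (rad/s): [2.79, 2.79, 3.14, 3.14, 3.14, 3.14].

### API

Orientations are given as a unit quaternion [w, x, y, z].
In Python, from workcell import env, eyes, job_done gives the robot as it stands.
- The arm moves only by the shell command python3 -m crank 'ROWS' [FORCE]. ROWS is JSON, a list of rows, each a list of 7 numbers: the shift along the world's x, y, z in units of 0.05 m (1.0 is 0.05 m), then the turn, a rotation vector about the world's x, y, z in units of 6 degrees (1.0 is 6 degrees), then the closure, from 0 (fully open) to 1 (shut). A call has 1 to 8 rows; each row shifts and turns the commanded pose from where the row before left it; what a row does not reach is not made up. A row lasts 1/10 s, in which the tool goes at most 50 mm and 8.59 degrees, less where a joint would pass 70% of its speed; a pose out of reach is approached as far as the arm can. A call with a number of a shift or a turn outside -1 to 1 is refused whole. A call with a gripper value outside its range is refused whole. The fingers move at their own pace and stop on an object; FORCE is the grip in N (left out, the last holds). Time passes only in rows, so rows that do not move let the fingers close. It gives the time, the measured TCP pose, the force and the opening at its end, in the units of the state.
- env.sense(): the state, without advancing time (a new reading comes with each control period).
- eyes.snapshot(name): name is "scene" or "top" or "wrist"; returns a dict with "pixels" (384x512x3 uint8, red, green, blue), "depth" (384x512 float32, mm along the optical axis (not along the pixel's ray), 0 where there is no reading), "camera_matrix" (3x3 intrinsics, pixels), "rvec" (rotation vector, rad) and "tvec" (3), from world to camera coordinates, as OpenCV has them; the wrist camera has in their place "hand_eye" (4x4, takes a point from camera to tool coordinates, whose origin is the TCP and whose axes are the flange's). Camera axes: x right, y down, z forward; pixel columns grow to the right and rows downward; lengths in mm; the calibration is good to about 2 mm. The wrist camera is an equidistant fisheye: a pixel r from the principal point sees the ray r / f radians off the axis. A picture is of the moment at which its call begins: read the wrist's pose just before it.
- job_done(): hands the job in, once; it reports no verdict.
The state is a dict: "t": time; "joint_positions": joint angles; "dq": joint speeds; "effort": joint torques, N m; "position": TCP position; "tcp_rot": TCP orientation; "ft_force": force on the tool from outside, world axes, zero at the start; "torque": the same for the moment, N m; "opening": opening from 0.0 (shut) to 1.0 (fully open).
Only numpy, scipy, OpenCV 4.12 (cv2) and the standard library are available. Lean on these libraries where they do the work, as an engineer would, in place of code of your own. Each camera call takes 0.05 s, during which the arm holds its last target.

### The job

Unclip the grey cover of the small white bench blower so that its filter lies open: push the green snap tab inward, gently, for the tab and its hook break easily, and while it is pushed in raise the front of the cover until the hook is above the strike bar. Then draw the cover forward out of the lip behind it and lay it down softly, right way up, in the middle of the blue mat. Never pull the cover up against the closed catch, and leave the other things alone.

Things in the scene. Friction and masses are not known exactly. Their poses are not given: they have to be found in the camera images.
- blower: White bench blower fixed to the bench, housing 186 x 120 mm (x, y), flat top 40 mm high. Origin: centre of its underside; its front (-x end, with the tab) faces the robot. On it a grey clip frame (strike bar in front, 47 to 52 mm high, over the tab's hook; lip behind, 49 to 54 mm high) is fixed somewhere within 5 mm along x. A paper filter lies under the cover, up to 46 mm high, x = -40 to 24 mm
- cover: Grey hollow cover with dark slots, 110 x 58 x 36 mm (x, y, z) without tab and tongue, about 0.25 kg (varies), loose on the housing, axes along the blower's. Origin: centre of its underside. A tongue at the bottom of its rear reaches up to 13 mm under the frame's lip. Pushed along +x it slides back by an unknown 0.5 to 8.5 mm until it meets the lip
- cover_center (a point): Centre of the cover, 18 mm above its underside; axes as the cover's. Grasp the cover here by its plain long sides, 58 mm apart (y). Once its front is free, draw it 18 to 22 mm along the blower's -x to bring the tongue out from under the lip, then lift
- snap_tab: Green springy tab upright in front of the cover, 26 mm wide, 4 mm thick. Origin: on its front (-x) face, where to push, 21.5 mm above the cover's underside; the face ends 12 mm above it; 9 mm below it the strike bar hides it. Axes as the cover's. Pushed along +x, with the cover back on the lip: gives at 3 N, clear of the bar at 3.5 mm (8 N), stop at 4.5 mm (9.5 N). Over 22 N on it breaks it
- hook (a point): Tip of the hook at the tab's foot, 12.5 mm ahead of the tab's face, 4.5 mm high, level with the cover's underside. With the tab pushed in, friction at the pushing finger carries the cover's front up; it tips about its rear, so the face runs back (+x) up to 5 mm: follow it. 12 mm of rise brings the hook over the bar; let go at 15 mm and it springs out and rests on the bar, front raised
- mat: Blue mat with white border line, 180 x 160 x 4 mm (x, y, z), fixed; origin: centre of its underside
- timer: Small white timer, 60 x 66 x 18 mm, loose bystander; origin at its underside
- coverslips: Green flat box, 46 x 62 x 16 mm, loose bystander; origin at its underside
- beaker: Clear beaker, 63 mm wide, 76 mm high, loose bystander; origin at its underside
- pot: Brown glass pot with white cap, 32 mm wide, 59 mm high, loose bystander; origin at its underside
There are look-alikes about, which are no part of the job. Several things have the shape of the cover; the one meant has the colours described above.

How it is judged (in metres and radians):
On the way:
1. the tab's hook has been raised above the strike bar (z of hook in the frame of blower above 0.053 m and z of cover in the frame of blower below 0.06 m), for 0.2 s.
At the end, for the whole second after the job is handed in: the cover lies flat and right way up on the mat, its centre within 35 mm of the mat's centre, let go and at rest (horizontal distance between cover_center and mat below 0.035 m and height (world z) of cover below 0.009 m and angle between cover's own z axis and vertical below 0.08 rad and linear speed of cover below 0.01 m/s); the robot touches nothing.
It fails at once if the tab or its hook takes more than 22 N (contact force between snap_tab and anything else above 22 N).
It fails at once if the cover is dropped or pressed hard onto the mat (over 60 N) (contact force between cover and mat above 60 N).
It fails at once if a bystander is moved by more than 20 mm (distance of any of timer, coverslips, beaker, pot from where it was at the start of the episode above 0.02 m).
It also fails if it takes over 72 s, if anything falls off the work surface, if the arm or the gripper's body presses on something with over 40 N, if the wrist force passes 120 N, or if a joint passes its speed limit or range.

## Working session

There is one attempt and no reset: what is moved stays moved. The work goes in short steps, Python scripts to look and compute and a shell command to move; the robot and the scene stay as the last step left them, time stands still between calls to the robot, and variables do not carry over. Pictures are saved under pics/ and viewed, and the job is handed in when it is done.

```bash
ls; mkdir -p pics
cat > h.py <<'E'
import numpy as np, cv2
from workcell import env, eyes
from scipy.spatial.transform import Rotation as R
def snap(name):
    s=env.sense(); d=eyes.snapshot(name); d['state']=s; np.save('pics/last_%s.npy'%name,d,allow_pickle=True); return d
def load(name): return np.load('pics/last_%s.npy'%name,allow_pickle=True).item()
def save(img,fn,scale=1): cv2.imwrite('pics/'+fn,cv2.resize(img[:,:,::-1],None,fx=scale,fy=scale,interpolation=cv2.INTER_CUBIC))
def crop(d,u0,v0,u1,v1,fn,scale=4): save(d['pixels'][v0:v1,u0:u1],fn,scale)
def world(d,u,v,z=None):
    """pixel -> world by depth, or on plane z"""
    K=np.array(d['camera_matrix']); Rm=cv2.Rodrigues(np.array(d['rvec'],float))[0]; t=np.array(d['tvec'],float).reshape(3)
    ray=np.linalg.inv(K)@np.array([u,v,1.])
    c=-Rm.T@t; r=Rm.T@ray
    if z is None: return c+r*float(d['depth'][int(round(v)),int(round(u))])
    return c+r*(z-c[2])/r[2]
def proj(d,p):
    return cv2.projectPoints(np.array(p,float).reshape(-1,3),np.array(d['rvec'],float),np.array(d['tvec'],float),np.array(d['camera_matrix'],float),None)[0].reshape(-1,2)
E
python3 - <<'E'
from h import *
print(env.sense())
for n in('scene','top','wrist'):
    d=snap(n); save(d['pixels'],n+'0.png',1.5); print(n,{k:(v if k not in('pixels','depth','state') else None) for k,v in d.items()})
E
```

```text
pics
{'t': 0.0, 'joint_positions': array([-1.40511458e+00,  8.79326186e-02,  1.37225559e+00, -4.76928276e-05,
        1.68362825e+00, -1.03098846e-01]), 'dq': array([ 0.0002965 ,  0.00152228,  0.00030171,  0.00018609,  0.00105769,
       -0.00166019]), 'effort': array([ 2.76819637e-04, -3.40180528e+01, -3.02424216e+01,  7.18920864e-02,
        3.29398981e-02, -1.69474511e-04]), 'position': array([ 145.94777689, -529.72721773,  218.31573013]), 'tcp_rot': array([-1.11061613e-03,  9.90982951e-01,  1.33983410e-01, -5.84734914e-05]), 'ft_force': array([-0.23871541,  0.08484822,  0.49597525]), 'torque': array([-0.02067869,  0.00341772,  0.04107486]), 'opening': 1.0003244035834755}
scene {'pixels': None, 'depth': None, 'camera_matrix': array([[383.16372371,   0.        , 254.3975691 ],
       [  0.        , 383.16372371, 192.21842259],
       [  0.        ,   0.        ,   1.        ]]), 'rvec': array([ 1.06429515, -2.35875845,  1.05426387]), 'tvec': array([ 440.95695235,  330.65309087, 1017.69198915]), 'state': None}
top {'pixels': None, 'depth': None, 'camera_matrix': array([[438.34837017,   0.        , 249.31576197],
       [  0.        , 438.34837017, 184.07082923],
       [  0.        ,   0.        ,   1.        ]]), 'rvec': array([ 2.17480031, -2.1469465 ,  0.13027032]), 'tvec': array([  54.67080577,  610.70419958, 1360.56934203]), 'state': None}
wrist {'pixels': None, 'depth': None, 'camera_matrix': array([[297.31863964,   0.        , 253.39118987],
       [  0.        , 297.31863964, 190.60407893],
       [  0.        ,   0.        ,   1.        ]]), 'hand_eye': array([[ 2.44484809e-04, -9.70230708e-01, -2.42182397e-01,
         6.99880948e+01],
       [ 9.99999874e-01,  1.31266555e-04,  4.83626956e-04,
         5.20809205e-01],
       [-4.37439275e-04, -2.42182485e-01,  9.70230618e-01,
        -1.65116383e+02],
       [ 0.00000000e+00,  0.00000000e+00,  0.00000000e+00,
         1.00000000e+00]]), 'state': None}
```

View pics/scene0.png

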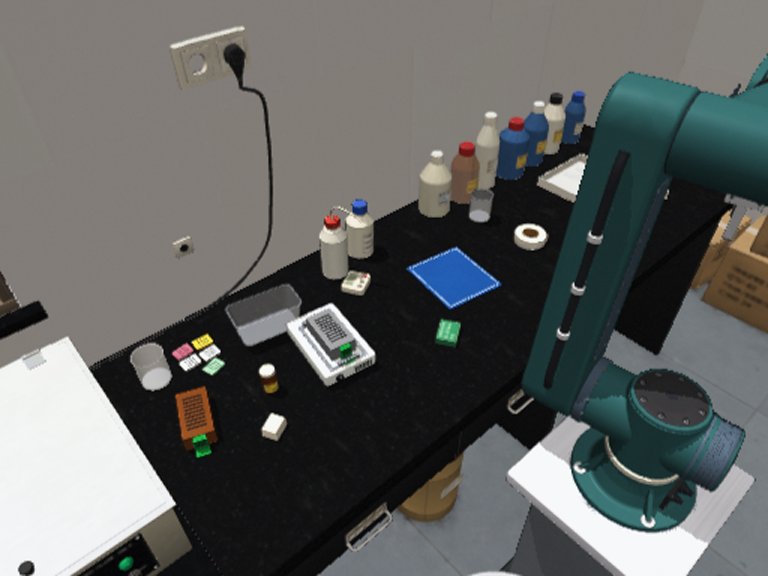

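View pics/top0.png

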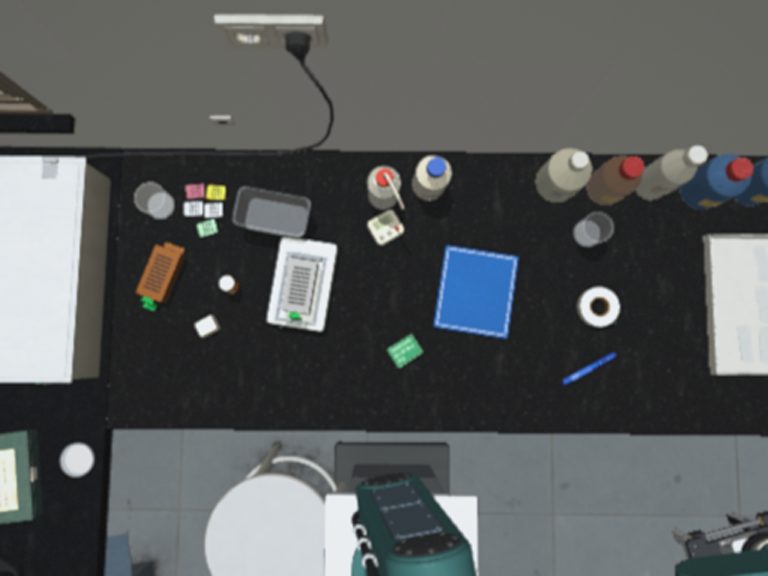

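View pics/wrist0.png

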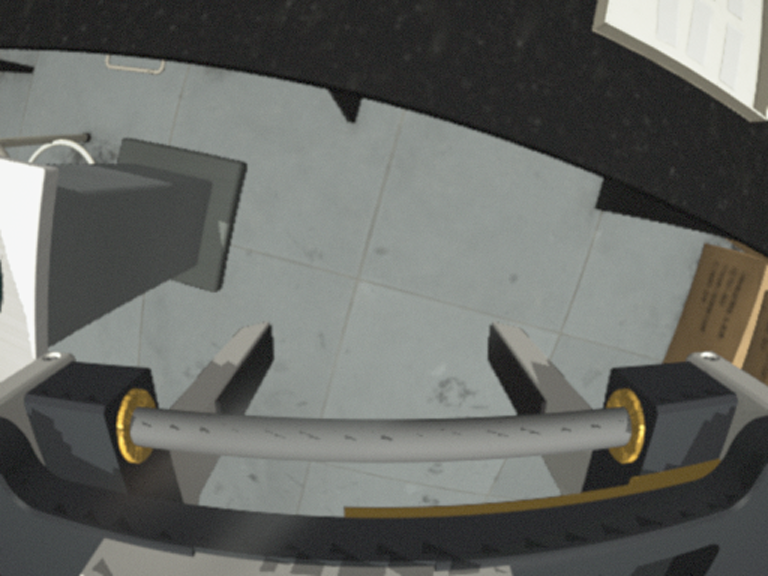

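Candidates, in displayed top-picture pixels: the grey cover with green tab on the white blower (302,288), and the orange look-alike (160,275), which is the wrong colour and not on a blower. The grey box (272,212) is an open tray. I choose the grey cover and check it in a close crop.

Run:
```python
from h import *
d=load('top'); crop(d,165,145,240,235,'topc.png',6.5)
crop(d,280,155,360,235,'topmat.png',6.5)
d=load('scene'); crop(d,180,190,260,265,'scenec.png',8)
```

```text
(no output)
```

View pics/topc.png

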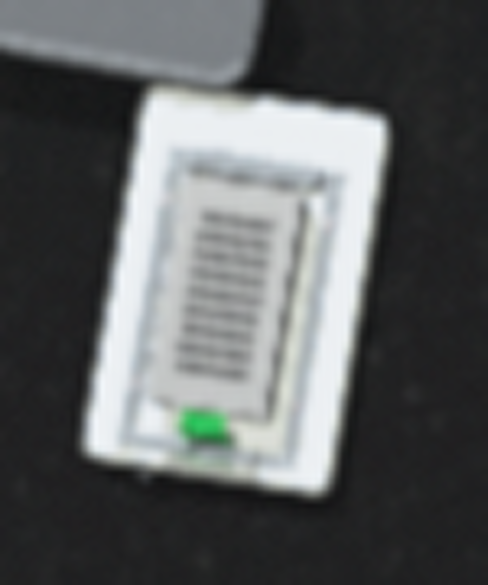

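View pics/topmat.png

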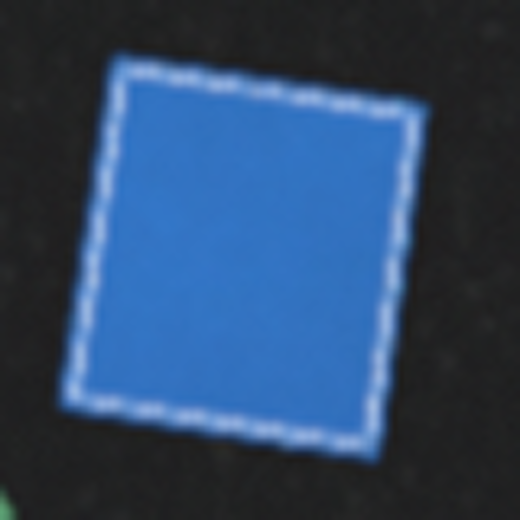

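View pics/scenec.png

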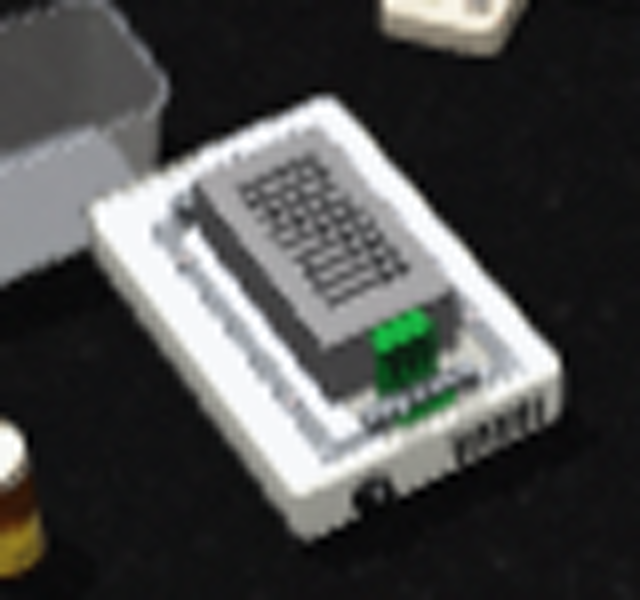

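Run:
```python
from h import *
d=load('top')
def q(pts,z,u0,v0,s=6.5):
    P=np.array([world(d,u0+a/s-.5+.5/s,v0+b/s-.5+.5/s,z) for a,b in pts]); 
    print(P.round(1)[:,:2].tolist(),'c',P.mean(0).round(1)); 
    for i in range(4):
        e=P[(i+1)%4]-P[i]; print(np.linalg.norm(e).round(1),np.degrees(np.arctan2(e[1],e[0])).round(1),end='; ')
    print()
print('blower');q([(85,458),(148,90),(390,112),(325,495)],40,165,145)
print('cover');q([(152,402),(178,172),(312,185),(268,418)],76,165,145)
print('frame');q([(122,445),(170,152),(342,175),(292,465)],45,165,145)
print('tab');print([world(d,165+a/6.5-.5,145+b/6.5-.5,73.5)[:2].round(1) for a,b in [(180,410),(230,415),(225,438),(182,432)]])
print('mat');q([(60,405),(113,55),(428,105),(378,460)],4,280,155)
for n in('top',):
  for (u,v) in [(195,185),(196,205),(175,210)]: print(world(d,u,v).round(1))
d=load('scene')
for (u,v) in [(180+320/8,190+230/8),(180+250/8,190+400/8),(180+480/8,190+300/8)]: print('sc',world(d,u,v).round(1))
```

```text
blower
[[508.3, 287.0], [689.5, 261.8], [680.1, 142.5], [491.9, 170.3]] c [592.5 215.4  40. ]
183.0 -7.9; 119.7 -94.5; 190.2 171.6; 117.8 82.0; 
cover
[[533.5, 250.4], [643.6, 241.2], [638.2, 177.0], [526.7, 195.3]] c [585.5 216.   76. ]
110.5 -4.8; 64.4 -94.8; 113.0 170.7; 55.5 82.9; 
frame
[[514.6, 268.5], [658.1, 249.5], [647.8, 165.1], [506.0, 186.2]] c [581.6 217.3  45. ]
144.7 -7.6; 85.0 -96.9; 143.3 171.5; 82.8 84.0; 
tab
[array([530.3, 237.6]), array([528.2, 213.8]), array([517.3, 215.9]), array([519.9, 236.3])]
mat
[[508.6, -66.5], [685.3, -92.9], [661.9, -251.6], [483.4, -224.4]] c [ 584.8 -158.8    4. ]
178.6 -8.5; 160.4 -98.4; 180.5 171.3; 159.9 80.9; 
[600.  230.5  76.7]
[538.3 225.9  74.6]
[526.5 303.   -2.5]
sc [579.6 219.3  78. ]
sc [555.9 274.2  40.7]
sc [537.2 175.6  41.4]
```

```bash
python3 -m crank '[[0.26,0.56,0,0,0,0.97,0],[0.26,0.56,0,0,0,0.97,0],[0.26,0.56,0,0,0,0.97,0],[0.26,0.56,0,0,0,0.97,0],[0.26,0.56,0,0,0,0.97,0],[0.26,0.56,0,0,0,0.97,0],[0.26,0.56,0,0,0,0.97,0]]' 10
python3 -m crank '[[0.26,0.56,0,0,0,0.97,0],[0.26,0.56,0,0,0,0.97,0],[0.26,0.56,0,0,0,0.97,0],[0.26,0.56,0,0,0,0.97,0],[0.26,0.56,0,0,0,0.97,0],[0.26,0.56,0,0,0,0.97,0],[0.26,0.56,0,0,0,0.97,0]]'
```

```text
t: 0.85
position: [237.3, -332.9, 219.2]
tcp_rot: [-0.0, 0.881, 0.472, 0.0]
ft_force: [1.1, 0.1, 0.2]
opening: 0.998
t: 1.55
position: [328.2, -137.0, 219.3]
tcp_rot: [0.0, 0.662, 0.75, 0.0]
ft_force: [1.3, -0.8, -0.3]
opening: 0.998
```

```bash
python3 -m crank '[[0.25,0.56,0,0,0,0.97,1],[0.25,0.56,0,0,0,0.97,1],[0.25,0.56,0,0,0,0.97,1],[0.25,0.56,0,0,0,0.97,1],[0.25,0.56,0,0,0,0.97,1],[0.25,0.56,0,0,0,0.97,1],[0.25,0.56,0,0,0,0.97,1]]'
python3 -m crank '[[0.24,0.56,0,0,0,0.97,1],[0.24,0.56,0,0,0,0.97,1],[0.24,0.56,0,0,0,0.97,1],[0.24,0.56,-0.4,0,0,0.97,1],[0.24,0.56,-0.5,0,0,0.97,1],[0.24,0.56,-0.5,0,0,0.97,1],[0,0,0,0,0,0,1],[0,0,0,0,0,0,1]]'
python3 - <<'E'
from h import *
s=env.sense(); print(s['position'].round(1),s['joint_positions'].round(2),R.from_quat(s['tcp_rot'],scalar_first=True).as_matrix().round(3).tolist())
d=snap('wrist'); save(d['pixels'],'wrist1.png',1.5)
E
```

```text
t: 2.25
position: [415.7, 59.0, 219.2]
tcp_rot: [-0.0, 0.359, 0.933, -0.0]
ft_force: [0.6, -0.5, -0.6]
opening: 0.442
t: 3.05
position: [486.9, 225.6, 148.4]
tcp_rot: [-0.001, 0.065, 0.998, -0.001]
ft_force: [-0.8, 0.0, 1.0]
opening: 0.007
[486.9 225.6 148.4] [ 0.33  0.08  1.51 -0.    1.55 -1.11] [[-0.992, 0.13, -0.003], [0.13, 0.992, -0.001], [0.002, -0.002, -1.0]]
```

View pics/wrist1.png

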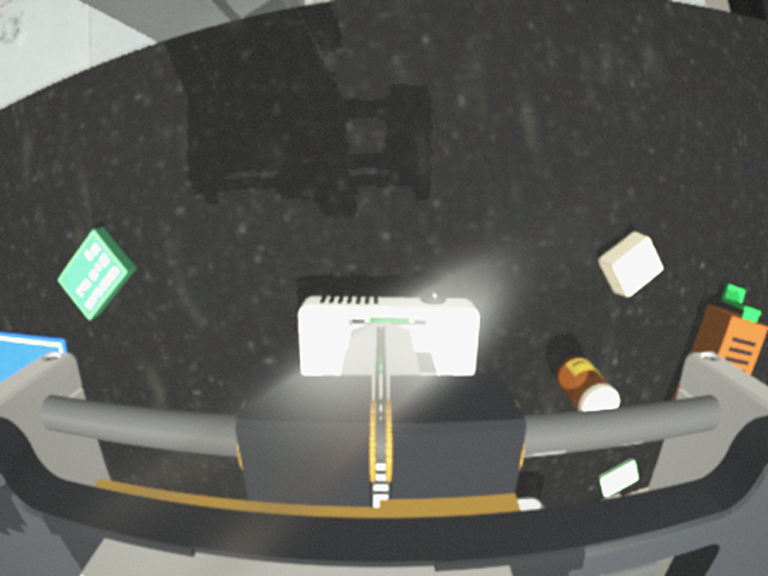

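```bash
cat >> h.py <<'E'
def wworld(d,u,v,z):
    K=np.array(d['camera_matrix']); a=np.array([u-K[0,2],v-K[1,2]])/K[0,0]; r=np.linalg.norm(a)
    ray=np.array([*(a/r*np.sin(r)),np.cos(r)]); H=np.array(d['hand_eye']); s=d['state']
    Rt=R.from_quat(s['tcp_rot'],scalar_first=True).as_matrix()
    c=Rt@H[:3,3]+s['position']; w=Rt@H[:3,:3]@ray
    return c+w*(z-c[2])/w[2]
E
python3 - <<'E'
from h import *
d=load('wrist')
crop(d,190,180,330,260,'wc1.png',5.5)
for p,z in [((371,320),44),((410,320),44),((301,310),40),((478,308),40)]: print(p,wworld(d,p[0]/1.5-.17,p[1]/1.5-.17,z).round(1))
E
```

```text
(371, 320) [505.3 216.5  44. ]
(410, 320) [508.5 241.1  44. ]
(301, 310) [494.2 172.1  40. ]
(478, 308) [507.7 286.2  40. ]
```

View pics/wc1.png

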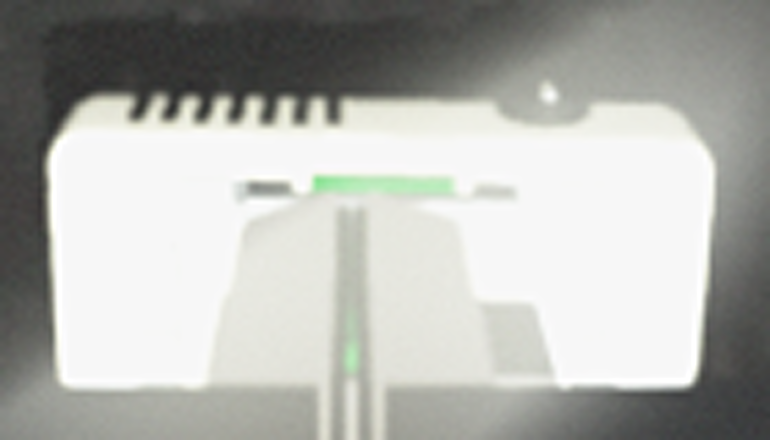

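```bash
python3 -m crank '[[0,0.1,-0.4,0,0,0,1],[0,0,-0.4,0,0,0,1],[0,0,-0.4,0,0,0,1],[0,0,-0.34,0,0,0,1],[0.1,0,0,0,0,0,1],[0.1,0,0,0,0,0,1],[0,0,0,0,0,0,1],[0,0,0,0,0,0,1]]'
python3 - <<'E'
from h import *
print(env.sense()['position'])
d=snap('scene'); crop(d,180,180,270,260,'s2.png',8)
E
```

```text
t: 3.9
position: [498.8, 230.8, 74.3]
tcp_rot: [0.001, 0.065, 0.998, 0.001]
ft_force: [-0.6, -0.2, -0.8]
opening: 0.005
[498.82968571 230.79423464  74.31867489]
```

View pics/s2.png

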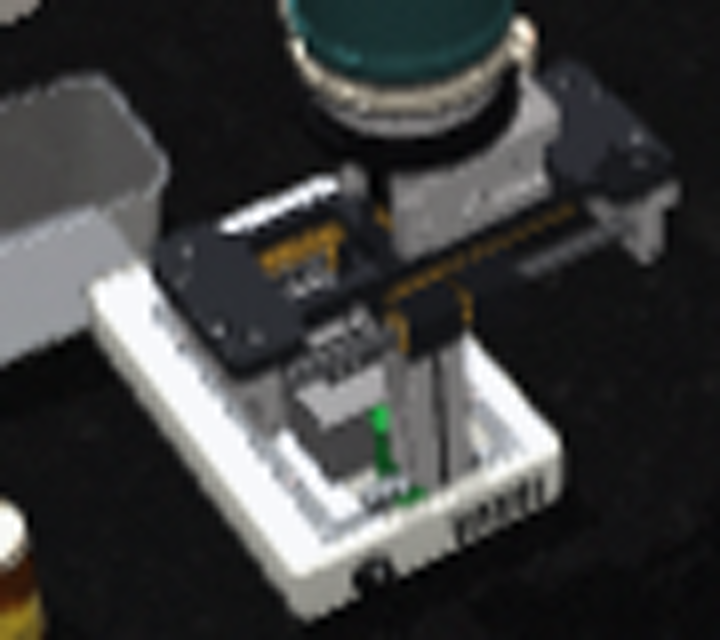

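```bash
python3 -m crank '[[0.04,-0.005,-0.03,0,0,0,1],[0.04,-0.005,0,0,0,0,1],[0.04,-0.005,0,0,0,0,1],[0.04,-0.005,0,0,0,0,1]]'
python3 -m crank '[[0.02,-0.0026,0,0,0,0,1],[0.02,-0.0026,0,0,0,0,1]]'
python3 -m crank '[[0.02,-0.0026,0,0,0,0,1],[0.02,-0.0026,0,0,0,0,1]]'
```

```text
t: 4.35
position: [505.7, 229.8, 70.9]
tcp_rot: [-0.0, 0.065, 0.998, 0.0]
ft_force: [-0.3, -0.1, -0.1]
opening: 0.003
t: 4.55
position: [507.6, 229.5, 70.9]
tcp_rot: [-0.0, 0.065, 0.998, 0.0]
ft_force: [-0.8, -0.6, 0.1]
opening: 0.004
t: 4.75
position: [508.9, 229.3, 71.0]
tcp_rot: [-0.001, 0.065, 0.998, 0.0]
ft_force: [-2.1, 0.1, 1.4]
opening: 0.008
```

```bash
for i in 1 2 3; do python3 -m crank '[[0.01,-0.0013,0,0,0,0,1],[0.01,-0.0013,0,0,0,0,1]]' | egrep 'posi|ft_'; done
```

```text
position: [510.3, 229.1, 70.9]
ft_force: [-1.7, 0.3, 0.5]
position: [511.5, 228.9, 70.9]
ft_force: [-1.6, -0.3, -0.0]
position: [512.6, 228.8, 70.9]
ft_force: [-2.2, 0.1, -0.1]
```

Run:
```python
from h import *
print(env.sense()['ft_force'])
d=snap('wrist'); crop(d,190,180,330,260,'wc2.png',5.5)
```

```text
[-2.23494372  0.10214176 -0.1297033 ]
```

View pics/wc2.png

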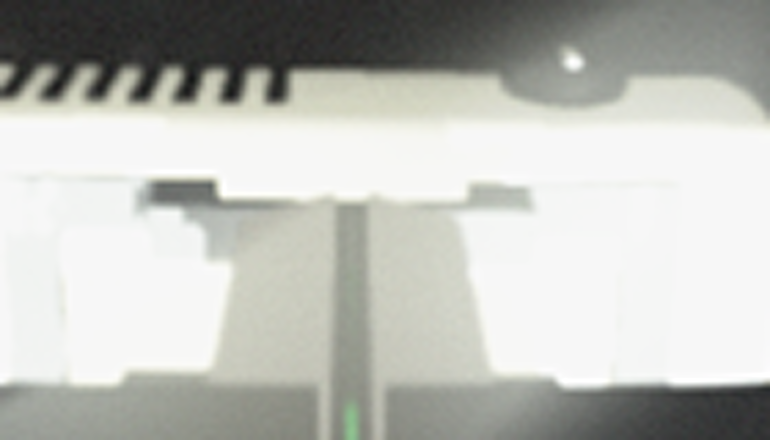

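```bash
for i in 1 2 3; do python3 -m crank '[[0.01,-0.0013,0,0,0,0,1],[0.01,-0.0013,0,0,0,0,1]]' | egrep 'posi|ft_'; done
```

```text
position: [513.6, 228.7, 70.9]
ft_force: [-2.1, -0.7, 0.4]
position: [514.2, 228.6, 70.9]
ft_force: [-3.0, 0.9, 1.0]
position: [515.0, 228.5, 70.9]
ft_force: [-4.3, 0.7, 1.8]
```

```bash
for i in 1 2 3; do python3 -m crank '[[0.01,-0.0013,0,0,0,0,1],[0.01,-0.0013,0,0,0,0,1]]' | egrep 'posi|ft_'; done
```

```text
position: [515.9, 228.4, 70.9]
ft_force: [-5.9, 0.7, 1.6]
position: [516.6, 228.3, 70.9]
ft_force: [-6.8, -0.5, 2.7]
position: [517.3, 228.2, 70.9]
ft_force: [-7.7, -0.3, 3.5]
```

```bash
for i in 1 2; do python3 -m crank '[[0.01,-0.0013,0,0,0,0,1],[0.01,-0.0013,0,0,0,0,1]]' | egrep 'posi|ft_'; done
```

```text
position: [517.9, 228.1, 70.9]
ft_force: [-7.9, 1.8, 3.7]
position: [518.6, 228.0, 70.9]
ft_force: [-9.2, 0.5, 5.6]
```

```bash
python3 -m crank '[[0.012,-0.0016,0,0,0,0,1],[0,0,0.02,0,0,0,1]]' | egrep 'posi|ft_';python3 -m crank '[[0,0,0.02,0,0,0,1],[0,0,0.01,0,0,0,1]]' | egrep 'posi|ft_'
```

```text
position: [518.5, 228.3, 71.1]
ft_force: [-8.7, 2.5, -0.2]
position: [518.2, 228.4, 71.9]
ft_force: [-8.3, 2.0, -0.9]
```

```bash
python3 -m crank '[[0.014,-0.0018,0,0,0,0,1],[0.014,-0.0018,0,0,0,0,1]]' | egrep 'posi|ft_';python3 -m crank '[[0.005,0,0.02,0,0,0,1],[0.005,0,0.02,0,0,0,1]]' | egrep 'posi|ft_'
```

```text
position: [519.1, 228.2, 71.7]
ft_force: [-10.0, 2.3, 0.1]
position: [519.3, 228.2, 73.3]
ft_force: [-9.8, 2.2, -1.7]
```

```bash
python3 -m crank '[[0.007,-0.001,0.02,0,0,0,1],[0.007,-0.001,0.02,0,0,0,1]]' | egrep 'posi|ft_';python3 -m crank '[[0.007,-0.001,0.02,0,0,0,1],[0.007,-0.001,0.02,0,0,0,1]]' | egrep 'posi|ft_'
python3 - <<'E'
from h import *
d=snap('scene'); crop(d,190,200,260,260,'s3.png',10)
d=snap('top'); crop(d,165,145,240,235,'t3.png',6.5)
E
```

```text
position: [519.5, 228.1, 75.0]
ft_force: [-10.2, 2.1, -1.5]
position: [519.7, 228.1, 76.8]
ft_force: [-10.1, 2.6, -1.6]
```

View pics/s3.png

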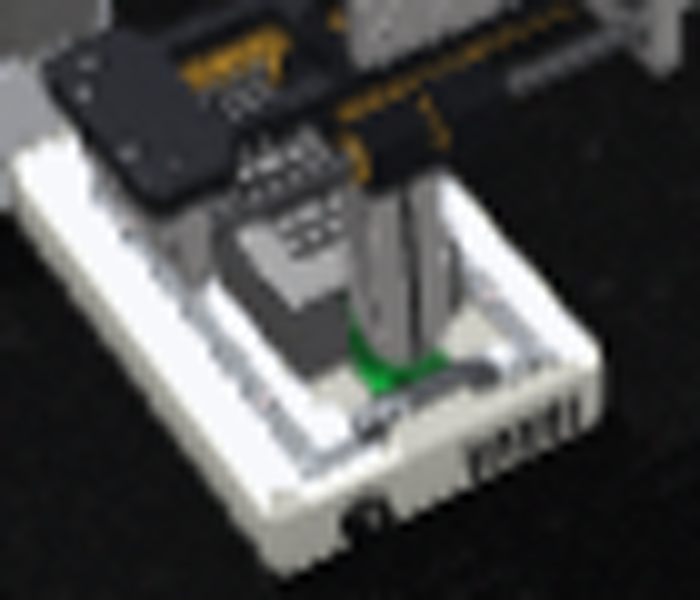

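The cover's front is rising with the finger: there is a gap under the grey front edge at about (340,350), and the hook is behind the bar. I'll continue lifting.

```bash
for i in 1 2 3; do python3 -m crank '[[0.008,-0.001,0.02,0,0,0,1],[0.008,-0.001,0.02,0,0,0,1]]' | egrep 'posi|ft_';done
```

```text
position: [520.0, 228.0, 78.5]
ft_force: [-10.6, 3.4, -1.9]
position: [520.3, 228.0, 80.3]
ft_force: [-12.0, 3.3, -1.0]
position: [520.6, 227.9, 82.2]
ft_force: [-14.0, 3.0, -1.7]
```

```bash
python3 -m crank '[[-0.006,0,0.02,0,0,0,1],[0.0,0,0.02,0,0,0,1]]' | egrep 'posi|ft_'; python3 -m crank '[[0.003,0,0.02,0,0,0,1],[0.003,0,0.02,0,0,0,1]]' | egrep 'posi|ft_'
python3 - <<'E'
from h import *
d=snap('scene'); crop(d,190,200,260,260,'s4.png',10)
E
```

```text
position: [520.9, 227.8, 84.5]
ft_force: [-12.7, 2.6, -1.2]
position: [521.3, 227.8, 86.6]
ft_force: [-11.9, 2.9, -0.0]
```

View pics/s4.png

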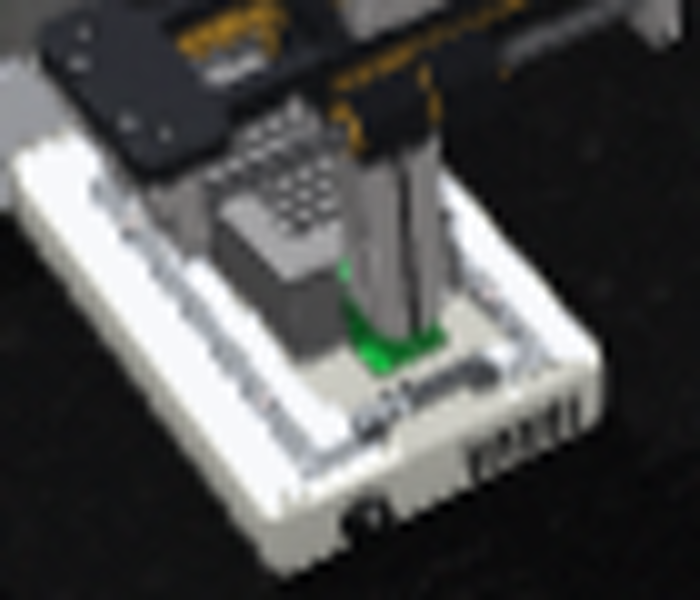

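```bash
python3 -m crank '[[0.003,0,0.02,0,0,0,1],[0.002,0,0.01,0,0,0,1],[0,0,0,0,0,0,1],[0,0,0,0,0,0,1],[0,0,0,0,0,0,1],[0,0,0,0,0,0,1]]' | egrep 'posi|ft_'
python3 - <<'E'
from h import *
d=snap('scene'); crop(d,190,200,260,260,'s5.png',10)
d=snap('wrist'); crop(d,190,180,330,260,'wc5.png',5.5)
E
```

```text
position: [521.6, 227.8, 88.2]
ft_force: [-12.6, 2.7, -0.9]
```

View pics/s5.png

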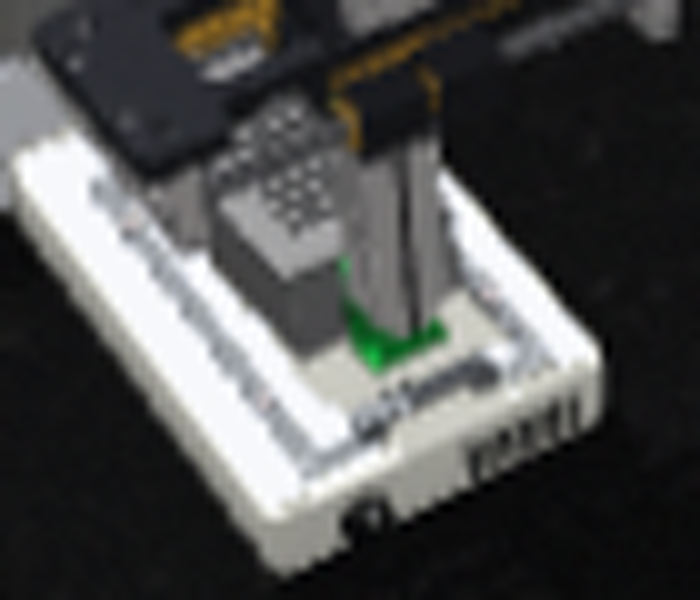

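View pics/wc5.png

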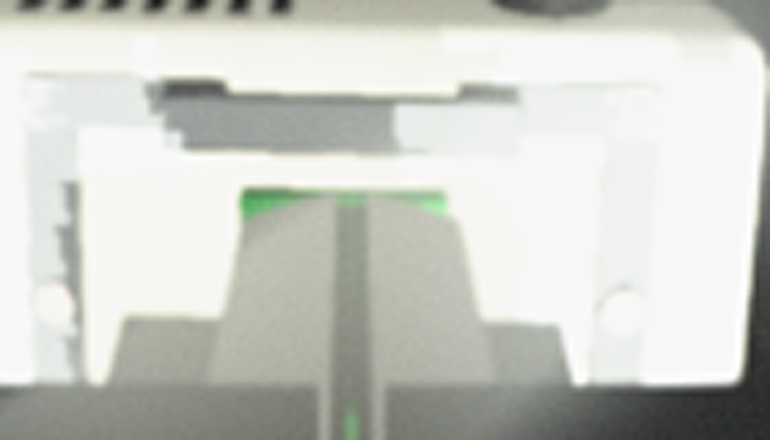

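```bash
python3 -m crank '[[-0.7,0.09,0,0,0,0,1],[-0.3,0.04,0,0,0,0,1],[0,0,0,0,0,0,1],[0,0,0,0,0,0,1]]' | egrep 'posi|ft_'
python3 - <<'E'
from h import *
d=snap('scene'); crop(d,180,190,260,265,'s6.png',8)
d=snap('wrist'); crop(d,190,160,330,260,'wc6.png',5.5)
E
```

```text
position: [478.6, 233.6, 91.7]
ft_force: [0.3, -0.4, -0.5]
```

View pics/s6.png

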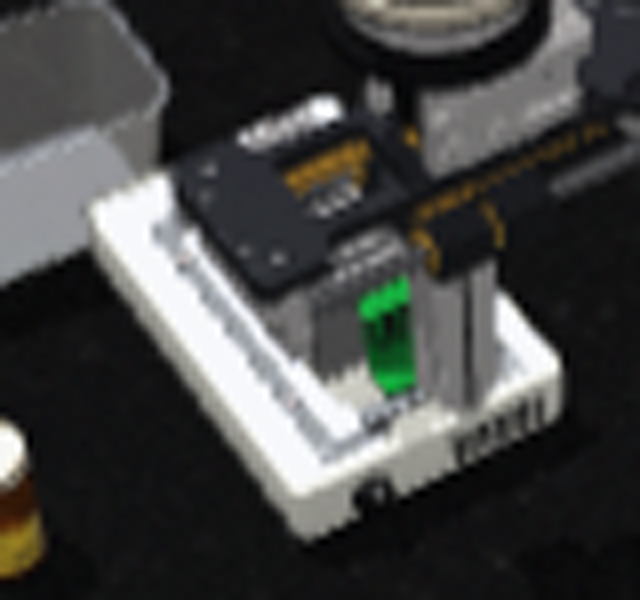

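View pics/wc6.png

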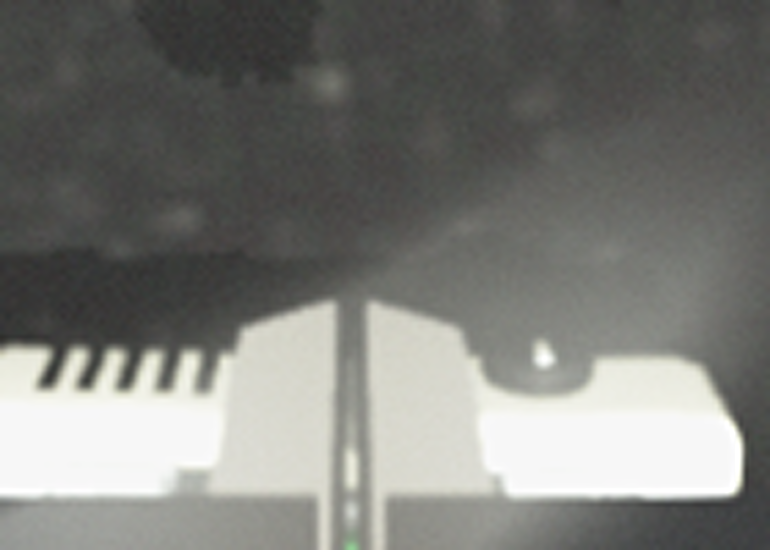

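```bash
python3 -m crank '[[0,0,1,0,0,0,0],[-0.6,0.08,0.9,0,0,0,0],[-0.6,0.08,0.9,0,0,0,0],[0,0,0,0,0,0,0],[0,0,0,0,0,0,0]]' | egrep 'posi|ft_|open'
python3 - <<'E'
from h import *
print(env.sense()['t'])
d=snap('scene'); crop(d,180,190,260,265,'s7.png',8)
d=snap('top'); crop(d,165,145,240,235,'t7.png',6.5)
d=snap('wrist'); save(d['pixels'],'w7.png',1.5)
E
```

```text
position: [423.2, 241.1, 225.7]
ft_force: [1.3, -0.9, -0.5]
opening: 0.396
11.05
```

View pics/s7.png

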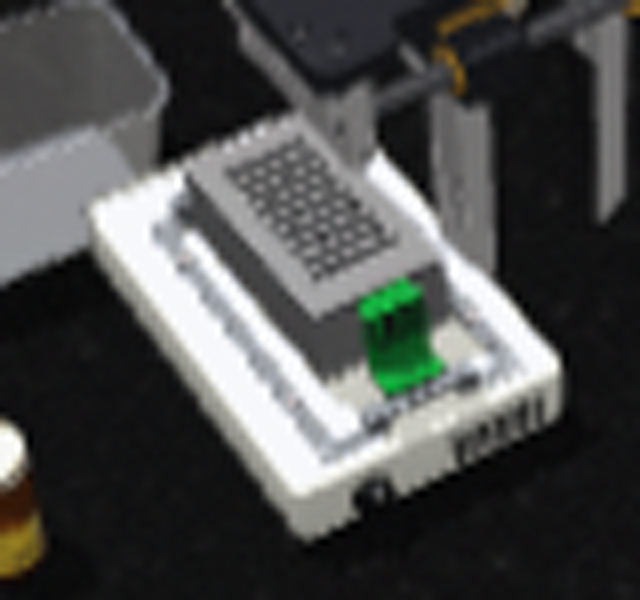

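View pics/t7.png

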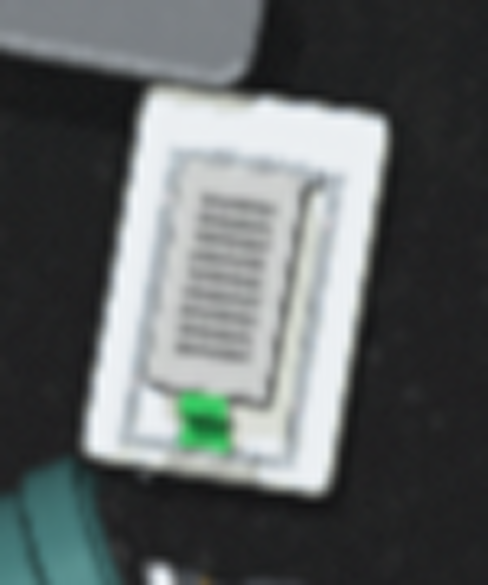

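View pics/w7.png

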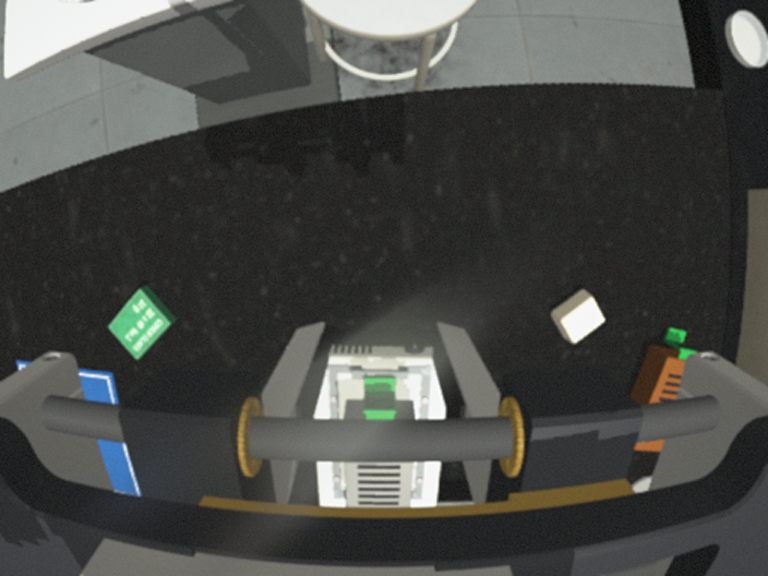

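Run:
```python
from h import *
d=load('top')
f=lambda a,b,z: world(d,165+a/6.5-.5+.08,145+b/6.5-.5+.08,z)
fl,fr,rl,rr=f(150,388,88),f(267,407,88),f(182,162,76),f(310,178,76)
for p in(fl,fr,rl,rr,(fl+fr+rl+rr)/4): print(p.round(1))
a,b=f(213,352,86),f(240,205,79); print('slots',a,b,np.degrees(np.arctan2((b-a)[1],(b-a)[0])))
for u,v in [(190,195),(195,176),(197,203),(193,200)]: print('depth',world(d,u,v).round(1))
d=load('scene')
for a,b in [(230,165),(280,260),(320,300),(400,250)]: print('sc',world(d,180+a/8,190+b/8).round(1))
# side rail height
for a,b in [(200,270),(250,340),(290,400),(475,380),(480,330)]: print('rail',world(d,180+a/8,190+b/8).round(1))
```

```text
[539.3 249.8  88. ]
[531.1 194.7  88. ]
[648.5 239.4  76. ]
[641.6 178.1  76. ]
[590.1 215.5  82. ]
slots [556.76722384 220.96584574  86.        ] [627.69632184 210.82118212  79.        ] -8.139550538173307
depth [568.3 244.3  82.3]
depth [627.4 230.6  81.8]
depth [543.8 221.9  84.1]
depth [552.7 234.2  85.9]
sc [627.1 227.1  83.6]
sc [574.9 241.9  80.6]
sc [544.2 245.7  85.5]
sc [544.8 207.   85.3]
rail [623.  249.3  42.6]
rail [580.  256.4  41.8]
rail [543.3 264.3  43.9]
rail [504.3 205.2  44. ]
rail [526.4 184.6  39.2]
```

```bash
python3 -m crank '[[0.8,-0.12,0,0,0,-0.1,0],[0.8,-0.12,0,0,0,0,0],[0.8,-0.12,-0.5,0,0,0,0],[0.8,-0.12,-0.5,0,0,0,0],[0,0,-0.5,0,0,0,0],[0,0,0,0,0,0,0],[0,0,0,0,0,0,0],[0,0,0,0,0,0,0]]' 25
python3 - <<'E'
from h import *
s=env.sense(); print(s['position'],R.from_quat(s['tcp_rot'],scalar_first=True).as_matrix().round(3).tolist())
d=snap('wrist'); save(d['pixels'],'w8.png',1.5)
E
```

```text
t: 12.0
position: [582.1, 217.2, 150.5]
tcp_rot: [0.001, 0.07, 0.998, 0.0]
ft_force: [-0.2, 0.1, 0.4]
opening: 0.998
[582.09950863 217.18459674 150.50087238] [[-0.99, 0.14, 0.002], [0.14, 0.99, 0.001], [-0.002, 0.001, -1.0]]
```

View pics/w8.png

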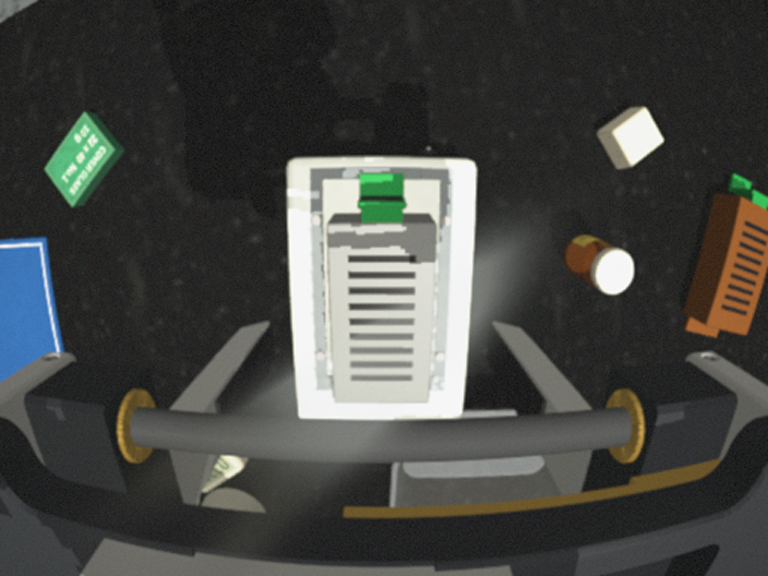

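Run:
```python
from h import *
d=load('wrist')
for p,z in [((382,403),76),((382,238),88),((382,216),52),((382,216),88),((332,380),78),((432,380),78),((382,376),78),((382,260),86),((382,175),50)]: print(p,z,wworld(d,p[0]/1.5-.17,p[1]/1.5-.17,z).round(1))
```

```text
(382, 403) 76 [645.  208.9  76. ]
(382, 238) 88 [544.2 222.9  88. ]
(382, 216) 52 [536.2 224.2  52. ]
(382, 216) 88 [533.  224.5  88. ]
(332, 380) 78 [624.5 181.9  78. ]
(432, 380) 78 [632.8 240.4  78. ]
(382, 376) 78 [625.8 211.5  78. ]
(382, 260) 86 [556.  221.3  86. ]
(382, 175) 50 [512.1 227.6  50. ]
```

```bash
python3 -m crank '[[0.16,-0.02,-0.4,0,0,0,0],[0,0,-0.5,0,0,0,0],[0,0,-0.5,0,0,0,0],[0,0,-0.2,0,0,0,0],[0,0,-0.17,0,0,0,0],[0,0,0,0,0,0,0],[0,0,0,0,0,0,0]]'
```

```text
t: 12.75
position: [590.6, 216.2, 62.1]
tcp_rot: [0.001, 0.07, 0.998, 0.0]
ft_force: [0.0, 0.4, 0.7]
opening: 1.003
```

```bash
python3 -m crank '[[0,0,0,0,0,0,1],[0,0,0,0,0,0,1],[0,0,0,0,0,0,1],[0,0,0,0,0,0,1],[0,0,0,0,0,0,1],[0,0,0,0,0,0,1]]' 15;python3 -m crank '[[0,0,0,0,0,0,1],[0,0,0,0,0,0,1],[0,0,0,0,0,0,1],[0,0,0,0,0,0,1]]' 30
```

```text
t: 13.35
position: [589.9, 216.0, 60.6]
tcp_rot: [0.0, 0.07, 0.998, 0.0]
ft_force: [-0.2, 1.2, 0.7]
opening: 0.617
t: 13.75
position: [589.9, 216.0, 60.6]
tcp_rot: [0.0, 0.07, 0.998, 0.0]
ft_force: [0.1, 0.9, -0.3]
opening: 0.615
```

```bash
python3 -m crank '[[-0.04,0.0055,0.01,0,0,0,1],[-0.04,0.0055,0.004,0,0,0,1],[-0.04,0.0055,0.004,0,0,0,1]]' | egrep 'posi|ft_|open';python3 -m crank '[[-0.04,0.0055,0.004,0,0,0,1],[-0.04,0.0055,0.004,0,0,0,1]]' | egrep 'posi|ft_|open'
```

```text
position: [583.5, 216.5, 61.0]
ft_force: [0.8, 0.1, -0.6]
opening: 0.618
position: [579.2, 217.2, 61.4]
ft_force: [-0.6, 1.0, -2.6]
opening: 0.617
```

```bash
python3 -m crank '[[-0.04,0.0055,0.004,0,0,0,1],[-0.04,0.0055,0.004,0,0,0,1],[-0.04,0.0055,0.004,0,0,0,1]]' | egrep 'posi|ft_|open';python3 -m crank '[[-0.04,0.0055,0.004,0,0,0,1],[-0.04,0.0055,0.004,0,0,0,1],[0,0,0,0,0,0,1]]' | egrep 'posi|ft_|open'
```

```text
position: [573.2, 218.1, 61.9]
ft_force: [-0.2, 0.8, -2.9]
opening: 0.616
position: [569.6, 218.7, 62.9]
ft_force: [-0.1, 0.9, -3.3]
opening: 0.615
```

Run:
```python
from h import *
print(env.sense()['position'])
d=snap('scene'); crop(d,180,180,270,260,'s9.png',8)
```

```text
[569.55179434 218.73696003  62.88905971]
```

View pics/s9.png

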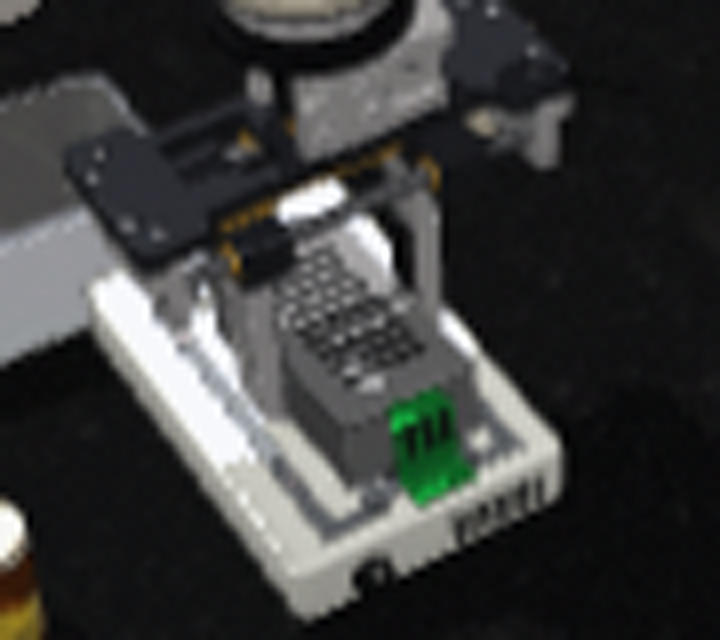

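```bash
python3 -m crank '[[-0.01,0.001,0.03,0,0,0,1],[0,0,0.03,0,0,0,1],[0,0,0.03,0,0,0,1]]' | egrep 'posi|ft_|open';python3 -m crank '[[0,0,0.06,0,0,0,1],[0,0,0.06,0,0,0,1],[0,0,0.06,0,0,0,1]]' | egrep 'posi|ft_|open'
```

```text
position: [569.4, 218.7, 67.5]
ft_force: [-0.1, 0.5, -2.7]
opening: 0.616
position: [569.4, 218.7, 76.7]
ft_force: [0.4, -0.6, -2.5]
opening: 0.613
```

```bash
python3 -m crank '[[0,0,0.4,0,0,0,1],[0,0,0.4,0,0,0,1],[0,0,0.4,-0.06,-0.45,0,1],[0,0,0.3,-0.06,-0.45,0,1],[0,-0.4,0,0,0,0,1],[0,-0.4,0,0,0,0,1],[0,0,0,0,0,0,1],[0,0,0,0,0,0,1]]' | egrep 'posi|ft_|open'
python3 - <<'E'
from h import *
s=env.sense();print(s['position'],R.from_quat(s['tcp_rot'],scalar_first=True).as_matrix().round(3).tolist())
d=snap('scene'); crop(d,180,120,290,230,'s10.png',6)
d=snap('wrist'); save(d['pixels'],'w10.png',1.5)
E
```

```text
position: [569.3, 178.7, 151.5]
ft_force: [0.4, -0.4, -2.1]
opening: 0.616
[569.27005743 178.71870947 151.51570752] [[-0.986, 0.141, 0.094], [0.141, 0.99, -0.012], [-0.095, 0.002, -0.995]]
```

View pics/s10.png

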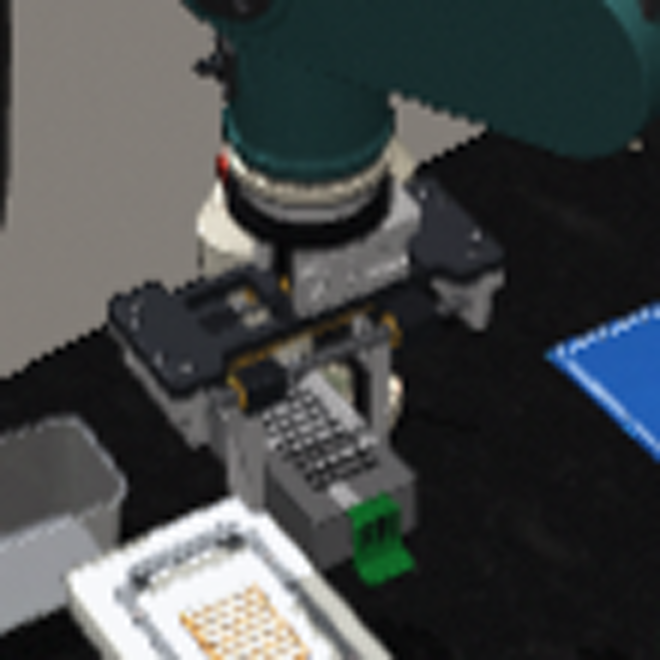

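View pics/w10.png

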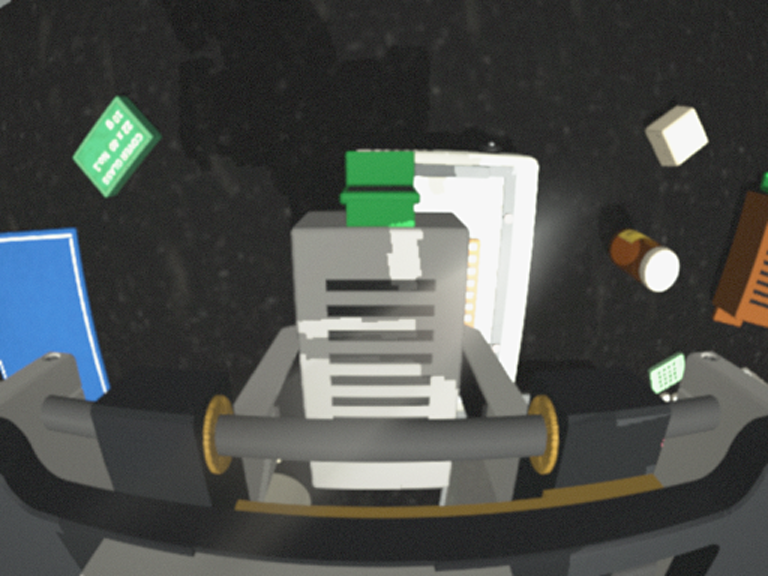

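```bash
cat > pl.py <<'E'
from h import *
def plane(d,u0,u1,v0,v1,fish,ref=None):
    P=[]
    K=np.array(d['camera_matrix'])
    for v in range(v0,v1,1):
        for u in range(u0,u1,1):
            z=float(d['depth'][v,u])
            if z<=0: continue
            if fish:
                a=np.array([u-K[0,2],v-K[1,2]])/K[0,0]; r=np.linalg.norm(a)+1e-9
                ray=np.array([*(a/r*np.sin(r)),np.cos(r)]); p=ray*z/ray[2]; H=np.array(d['hand_eye']); s=d['state']
                Rt=R.from_quat(s['tcp_rot'],scalar_first=True).as_matrix()
                P.append(Rt@(H[:3,:3]@p+H[:3,3])+s['position'])
            else: P.append(world(d,u,v))
    P=np.array(P)
    m=np.ones(len(P),bool)
    for _ in range(8):
        A=np.c_[P[m][:,:2]-P[m][:,:2].mean(0),np.ones(m.sum())]; c=np.linalg.lstsq(A,P[m][:,2],rcond=None)[0]
        r=P[:,2]-np.c_[P[:,:2]-P[m][:,:2].mean(0),np.ones(len(P))]@c; m=abs(r)<max(2*np.std(r[m]),.5)
    n=np.array([-c[0],-c[1],1]); n/=np.linalg.norm(n)
    y=np.radians(-8); xb=np.array([np.cos(y),np.sin(y),0]); yb=np.array([-np.sin(y),np.cos(y),0])
    print('pts',m.sum(),'mid',P[m].mean(0).round(1),'std',np.std(r[m]).round(2),'front-up pitch deg',np.degrees(n@xb).round(2),'roll(left-up)',np.degrees(-n@yb).round(2))
    return P[m]
E
python3 - <<'E'
from pl import *
plane(load('wrist'),203,308,160,265,True)
plane(load('scene'),228,242,188,203,False)
E
```

```text
pts 9455 mid [545.5 182.8 171.6] std 0.44 front-up pitch deg -0.86 roll(left-up) 0.02
pts 178 mid [552.  179.5 172. ] std 1.03 front-up pitch deg -0.97 roll(left-up) 1.05
```

```bash
python3 -m crank '[[0.04,-0.5,0,0.02,0.15,0,1],[0.04,-0.9,0,0,0,0,1],[0.04,-0.95,0,0,0,0,1],[0.04,-0.95,0,0,0,0,1],[0.04,-0.95,0,0,0,0,1],[0.04,-0.95,0,0,0,0,1],[0.04,-0.9,0,0,0,0,1],[0.04,-0.66,0,0,0,0,1]]' | egrep 'posi|ft_|open'
python3 -m crank '[[0,0,-0.3,0,0,0,1],[0,0,-0.6,0,0,0,1],[0,0,-0.6,0,0,0,1],[0,0,-0.3,0,0,0,1],[0,0,0,0,0,0,1],[0,0,0,0,0,0,1]]'
python3 - <<'E'
from pl import *
d=snap('wrist'); save(d['pixels'],'w11.png',1.5); P=plane(d,203,308,160,265,True)
d=snap('scene'); crop(d,240,130,360,230,'s11.png',6)
E
```

```text
position: [585.4, -161.6, 151.1]
ft_force: [0.5, -0.4, -2.3]
opening: 0.614
t: 17.8
position: [585.9, -158.7, 61.8]
tcp_rot: [0.04, 0.07, 0.997, -0.002]
ft_force: [-0.1, -0.2, -3.0]
opening: 0.618
pts 9560 mid [ 562.3 -155.2   82.5] std 0.45 front-up pitch deg -0.02 roll(left-up) -0.01
```

View pics/w11.png

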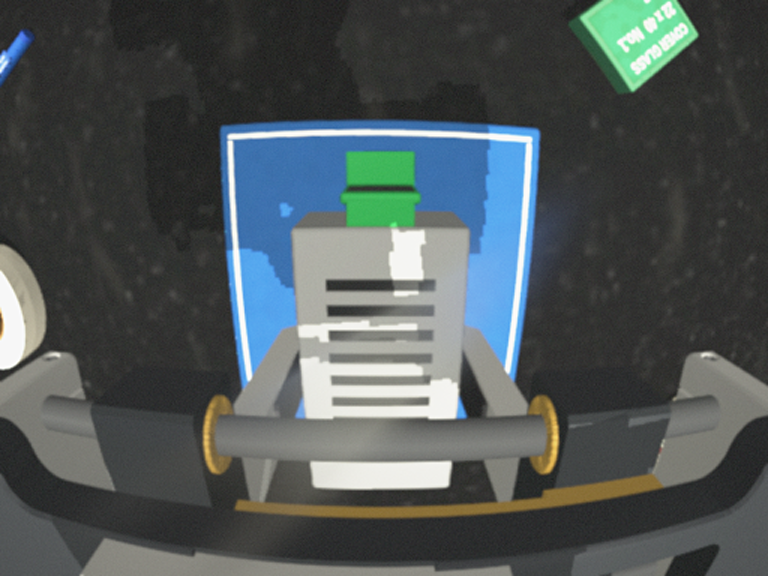

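View pics/s11.png

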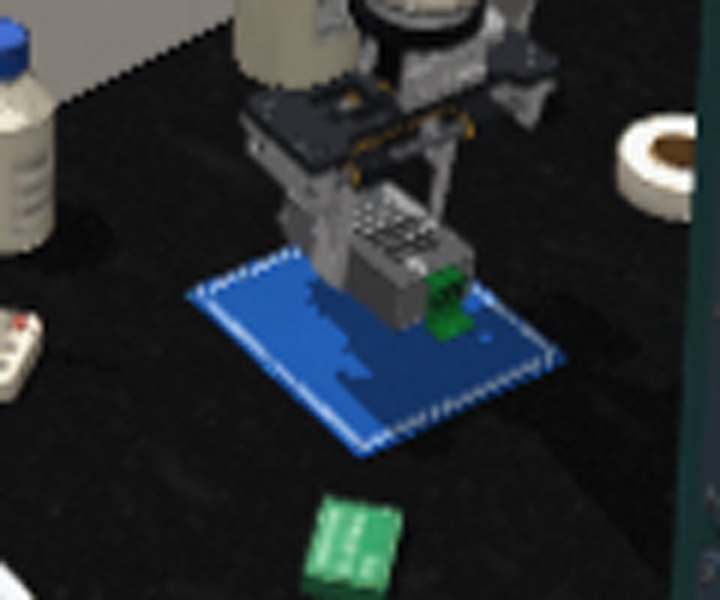

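```bash
python3 -m crank '[[0,0,-0.2,0,0,0,1],[0,0,-0.2,0,0,0,1],[0,0,-0.2,0,0,0,1],[0,0,-0.12,0,0,0,1],[0,0,-0.04,0,0,0,1],[0,0,0,0,0,0,1]]'| egrep 'posi|ft_|open'
for i in 1 2 3; do python3 -m crank '[[0,0,-0.01,0,0,0,1],[0,0,-0.01,0,0,0,1]]'| egrep 'posi|ft_'; done
```

```text
position: [584.9, -159.2, 22.5]
ft_force: [-0.4, -0.5, -2.3]
opening: 0.616
position: [585.8, -159.5, 22.9]
ft_force: [-0.5, -0.6, -3.3]
position: [585.5, -159.4, 21.6]
ft_force: [0.4, 1.0, -3.6]
position: [585.3, -159.3, 20.3]
ft_force: [-1.0, 0.3, -2.3]
```

```bash
for i in 1 2 3; do python3 -m crank '[[0,0,-0.01,0,0,0,1],[0,0,0,0,0,0,1]]'| egrep 'posi|ft_'; done
```

```text
position: [585.2, -159.3, 19.6]
ft_force: [0.2, -0.0, -3.2]
position: [585.4, -159.3, 19.3]
ft_force: [0.3, 0.4, -2.8]
position: [585.4, -159.4, 19.3]
ft_force: [-0.7, 0.3, -0.2]
```

```bash
python3 -m crank '[[0,0,-0.006,0,0,0,1],[0,0,0,0,0,0,1]]'| egrep 'posi|ft_'; python3 -m crank '[[0,0,0,0,0,0,0.5],[0,0,0,0,0,0,0.4],[0,0,0,0,0,0,0.2],[0,0,0,0,0,0,0.0],[0,0,0,0,0,0,0],[0,0,0,0,0,0,0],[0,0,0,0,0,0,0]]'
```

```text
position: [585.4, -159.3, 19.3]
ft_force: [-3.8, 1.2, 3.4]
t: 20.6
position: [585.7, -159.4, 18.8]
tcp_rot: [0.04, 0.07, 0.997, -0.002]
ft_force: [0.3, 0.9, 3.2]
opening: 0.986
```

```bash
python3 -m crank '[[0,0,0.1,0,0,0,0],[0,0,0.3,0,0,0,0],[0,0,0.8,0,0,0,0],[0,0,0.9,0,0,0,0],[0,0,0.9,0,0,0,0],[-0.5,0,0,0,0,0,0],[-0.5,0,0,0,0,0,0],[0,0,0,0,0,0,0]]'
python3 - <<'E'
from pl import *
d=snap('wrist'); save(d['pixels'],'w12.png',1.5)
d=snap('top'); save(d['pixels'],'t12.png',1.5)
d=snap('scene'); save(d['pixels'],'s12.png',1.5)
E
```

```text
t: 21.4
position: [533.5, -159.3, 170.1]
tcp_rot: [0.04, 0.071, 0.997, -0.003]
ft_force: [-1.1, -0.4, 0.5]
opening: 1.001
```

View pics/t12.png

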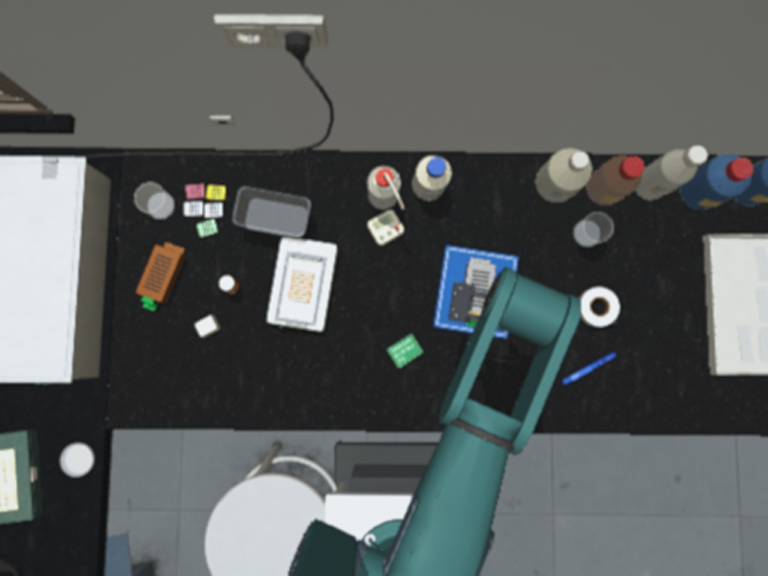

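View pics/s12.png

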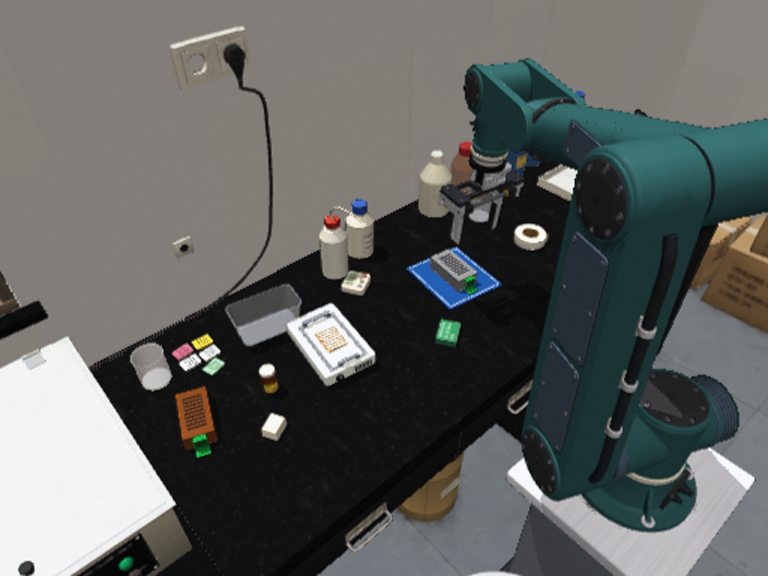

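View pics/w12.png

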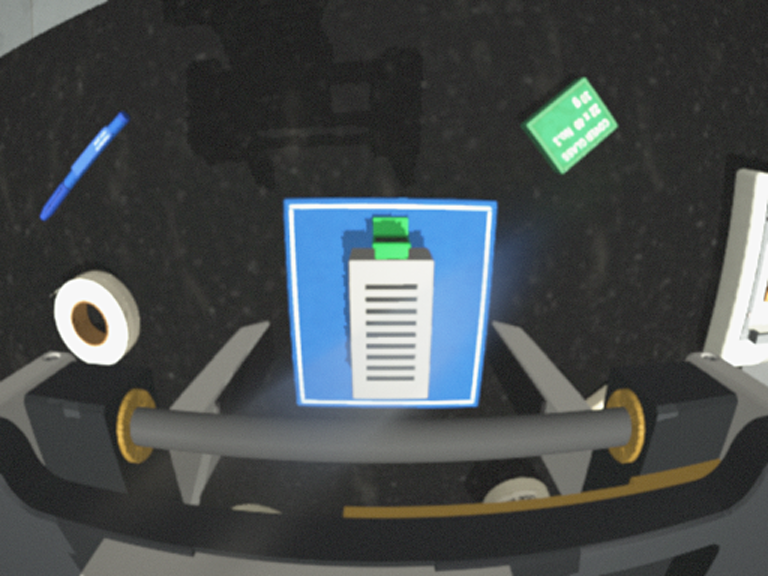

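Run:
```python
from pl import *
d=load('wrist')
f=lambda u,v,z: wworld(d,u/1.5-.17,v/1.5-.17,z)
c=[f(350,260,40),f(433,260,40),f(428,398,40),f(352,398,40)]; m=[f(284,200,4),f(496,201,4),f(480,406,4),f(298,406,4)]
print(np.mean(c,0),np.mean(m,0),(np.mean(c,0)-np.mean(m,0))[:2])
plane(d,240,282,180,255,True)
```

```text
[ 584.44212095 -159.55132763   40.        ] [ 582.77808533 -159.16254472    4.        ] [ 1.66403562 -0.38878291]
pts 2625 mid [ 579.2 -158.7   40. ] std 0.46 front-up pitch deg -0.05 roll(left-up) 0.09
```

The cover lies flat, with its top at 40.0 mm (so underside at 4 mm) and about 2 mm off the mat's centre. The gripper is clear, so I'll hand the job in.

```bash
python3 -m crank '[[0,0,0,0,0,0,0],[0,0,0,0,0,0,0],[0,0,0,0,0,0,0]]'; python3 -c "
from workcell import job_done; print(job_done())"
```

```text
t: 21.85
position: [535.7, -159.2, 168.1]
tcp_rot: [0.039, 0.07, 0.997, -0.002]
ft_force: [0.0, 0.5, 0.4]
opening: 1.001
the job is handed in; nothing more can be done
None
```

The cover is off the blower, the filter lies open, and I handed the job in at t ≈ 21.9 s. No verdict was reported.

- **Unclipping:** I pushed the snap tab in with the closed fingers and raised the cover's front about 16 mm. The largest wrist force I read was about 14 N, against the 22 N limit. The hook sprang out and rested on the strike bar, which the pictures confirmed.
- **Moving and laying down:** I gripped the cover by its long sides, drew it forward about 20 mm, lifted and levelled it, and set it on the mat. Wrist force stayed under about 6 N as it touched down.
- **Last checks:** The cover lies right way up, about 2 mm from the mat's centre, tilted about 0.1°. Its top is at 40 mm, so its underside is on the mat. The gripper is open and clear, and the bystanders look unmoved in the top and scene pictures.
- **What disagreed or is uncertain:**
  - After letting go I still read about 3 N upward; the fingertips were probably just touching the mat. It went to zero when I lifted.
  - My first levelling turn overshot by about 0.9° and I corrected it before placing.
  - I judged the hook's height above the bar from the finger's rise and the pictures, not by measuring it directly.

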